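# Reset the tripped outlet on the bench power box

## Robot

A 6-joint arm with a two-finger parallel gripper is mounted at the origin on the work surface. World frame = base frame: x ahead of the robot, y to its left, z up, the work surface at z = 0. Lengths are in m, angles in rad, forces in N, time in s.
With the tool pointing down it reaches from about 0.275 to 0.825 m from the base axis. Payload 4.9 kg.
Tool frame: the origin (TCP) lies midway between the tips of the shut fingers; the grasp point (between the pads) lies 19 mm behind it (grip_point_offset is the distance from the TCP to the grasp point, in m); z points along the fingers, y is the line along which they close (so a half turn about z gives the same grasp; the last joint's range is limited). The gripper opens to 85 mm and grips with 20 to 120 N. Pads are 22 mm wide; open, the fingers measure 114 mm over their backs; the gripper's body (76 mm by 85 mm) begins 54 mm behind the grasp point. The pads swing forward as they close: fully open they stand 13 mm farther back than shut.
Start: joints at [1.206, 0.326, -0.193, 1.052, 0, 1.437], TCP at [0.126, 0.535, 0.231] pointing down, gripper open.
Joint ranges: [-2.65, 2.65], [-0.97, 1.79], [-1.3, 1.35], [-1.93, 2.1], [-1.47, 1.37], [-3.14, 3.14]. Speed limits (rad/s): [2.57, 2.57, 3.14, 3.14, 3.14, 3.14].

## Interface

Orientations are given as a rotation vector (axis times angle).
In Python, from cell import * gives the robot as it stands. Calls block until the motion is done:
- movep(position, orientation): joint-space move of the TCP to a pose.
- move_l(position, velocity=0.15, rot=None, until_force=None): straight line of the TCP; rot=None keeps the orientation; velocity is the mean speed in m/s. With until_force (N) it stops when the force on the tool has changed by that much, and returns True; else False.
- set_joints(angles): joint-space move.
- let_go() and grab(newtons=None): open the fingers fully, or close them until they stop; newtons is the grip in N (None keeps the last).
- sleep(seconds).
- ik(position, orientation): joint angles nearest the present ones, or None.
- get_state(): the state.
- grab_frame(name): name is "scene" or "top" or "wrist"; returns a dict with "img" (400x640x3 uint8, red, green, blue), "fx", "fy", "cx", "cy" (pixels), "cam_to_world" (4x4, takes a point from camera to world coordinates); the wrist camera has in their place "T_tool_cam" (4x4, takes a point from camera to tool coordinates, whose origin is the TCP and whose axes are the flange's). Camera axes: x right, y down, z forward; pixel columns grow to the right and rows downward; lengths in m; the calibration is good to about 2 mm. A picture is of the moment at which its call begins: read the wrist's pose just before it. There is no depth.
A pose or a line that the arm cannot do raises MotionError and nothing moves.
- sign_off(): hands the job in; it is judged then, once.
Trained networks look in the newest picture that a camera, given by its name, has taken for a name from the list of things; names that differ only in an ending like _2 or _b are one class to them, and where a whole thing is asked for, a point or a joint stands for the part that bears it (a point fixed in the world has none). Each returns a list of dicts, best first, with "score" (0 to 1); they miss things now and then, are a little off and sometimes report something else, mostly with a low value. They report only what shows in the picture. A call takes as long as a camera call.
- spot_in(camera, name): "centre" ([column, row] in pixels, amid what is visible of it).
- silhouettes(camera, name): "mask" (400x640 bool, what is visible of it) and "centre" ([column, row] in pixels, amid what is visible of it).
- tip_of(camera, name): "centre" ([column, row] in pixels: a listed point, or the origin of a listed thing).
The state is a dict: "clock": time; "q": joint angles; "joint_velocities": joint speeds; "tau": joint torques, N m; "position": TCP position; "eef_rot": TCP orientation; "contact_force": force on the tool from outside, world axes, zero at the start; "wrist_torque": the same for the moment, N m; "finger_gap": opening from 0.0 (shut) to 1.0 (fully open); "grasp_force": force on a finger pad.
Only numpy, scipy, OpenCV 4.12 (cv2) and the standard library are available. Lean on these libraries where they do the work, as an engineer would, in place of code of your own. Each camera call takes 0.05 s, during which the arm holds its last target. There are 200 camera calls.

## Task

One of the three outlets on the bench power box has tripped: its reset button stands higher in its sunken well than the other two. With your fingertips switch that outlet off at its own rocker, reach into its well and press the button fully in, then switch the outlet back on and draw clear. Press nothing on the other two outlets, and do not pick up or push about any of the loose things on the box and the bench.

Things in the scene. Friction and masses are not known exactly. Their poses are not given: they have to be found in the camera images.
- box: Bench power box: dark steel enclosure 200 mm (x) by 330 mm (y), 72 mm high, screwed to the bench, with three identical outlet modules side by side (84 mm pitch along y) and a flat 37 mm wide steel deck at either end. Origin under its centre on the bench; x points from the rocker side (the side towards the robot, apart from its yaw) to the socket side, z up.
- outlet_t: Outlet module, an aluminium plate 196 mm (x) by 82 mm (y) set in the power box; its top face lies 36 mm above this origin (72 mm above the bench). Origin under its centre; x runs from its rocker switch past its reset well to its white socket, z up. This is the outlet that has tripped: its reset button stands 9 mm higher in its well than those of the other two. It may be at any of the three places.
- outlet_b: Outlet module, an aluminium plate 196 mm (x) by 82 mm (y) set in the power box; its top face lies 36 mm above this origin (72 mm above the bench). Origin under its centre; x runs from its rocker switch past its reset well to its white socket, z up. Not tripped, rocker on; a black 36 x 36 mm charger, 27 mm high, is plugged into its socket.
- outlet_c: Outlet module, an aluminium plate 196 mm (x) by 82 mm (y) set in the power box; its top face lies 36 mm above this origin (72 mm above the bench). Origin under its centre; x runs from its rocker switch past its reset well to its white socket, z up. Not tripped, rocker off, socket empty.
- well_t (a point): Centre of the mouth of the reset well of the tripped outlet, level with the plate's top face: a straight round well 48 mm across and 32 mm deep with a reset button standing on its axis over a flat steel nut: a flat round black cap 18 mm across on a white shank that shows only while it is popped up. The button's top is 14 mm below the mouth when popped up, 23 mm below when fully in.
- reset_t (a joint): Reset button of the tripped outlet: 0 = popped up (tripped), 0.009 m = fully in. It slides straight down against about 3 N and stays where it is left (no spring back); at the end it meets a hard stop.
- pivot_t (a point): Middle of the rocker switch of the tripped outlet, in the crease of its shallow V, 5 mm above the plate. The black rocker is 44 mm long (x) and 32 mm wide (y); each half is a flat 22 mm paddle. The half that is pressed down lies level, 5 mm above the plate; the outer end of the raised half then stands about 14 mm above the plate. A 2 mm high rim surrounds it.
- rocker_t (a joint): Rocker switch of the tripped outlet, tilting about the module's y axis: +0.22 rad = on (the half nearer the well, with a thin white line on it, is down), -0.22 = off (the half farther from the well, at the edge nearer the robot, is down). Needs about 2.5 N at 15 mm from the middle; stays where it is left; hard stops at both ends.
- well_b (a point): Centre of the mouth of the reset well of outlet_b, level with the plate's top face: a straight round well 48 mm across and 32 mm deep with a reset button standing on its axis over a flat steel nut: a flat round black cap 18 mm across on a white shank that shows only while it is popped up. The button's top is 14 mm below the mouth when popped up, 23 mm below when fully in.
- reset_b (a joint): Reset button of outlet_b: 0 = popped up (tripped), 0.009 m = fully in. It slides straight down against about 3 N and stays where it is left (no spring back); at the end it meets a hard stop.
- pivot_b (a point): Middle of the rocker switch of outlet_b, in the crease of its shallow V, 5 mm above the plate. The black rocker is 44 mm long (x) and 32 mm wide (y); each half is a flat 22 mm paddle. The half that is pressed down lies level, 5 mm above the plate; the outer end of the raised half then stands about 14 mm above the plate. A 2 mm high rim surrounds it.
- rocker_b (a joint): Rocker switch of outlet_b, tilting about the module's y axis: +0.22 rad = on (the half nearer the well, with a thin white line on it, is down), -0.22 = off (the half farther from the well, at the edge nearer the robot, is down). Needs about 2.5 N at 15 mm from the middle; stays where it is left; hard stops at both ends.
- well_c (a point): Centre of the mouth of the reset well of outlet_c, level with the plate's top face: a straight round well 48 mm across and 32 mm deep with a reset button standing on its axis over a flat steel nut: a flat round black cap 18 mm across on a white shank that shows only while it is popped up. The button's top is 14 mm below the mouth when popped up, 23 mm below when fully in.
- reset_c (a joint): Reset button of outlet_c: 0 = popped up (tripped), 0.009 m = fully in. It slides straight down against about 3 N and stays where it is left (no spring back); at the end it meets a hard stop.
- pivot_c (a point): Middle of the rocker switch of outlet_c, in the crease of its shallow V, 5 mm above the plate. The black rocker is 44 mm long (x) and 32 mm wide (y); each half is a flat 22 mm paddle. The half that is pressed down lies level, 5 mm above the plate; the outer end of the raised half then stands about 14 mm above the plate. A 2 mm high rim surrounds it.
- rocker_c (a joint): Rocker switch of outlet_c, tilting about the module's y axis: +0.22 rad = on (the half nearer the well, with a thin white line on it, is down), -0.22 = off (the half farther from the well, at the edge nearer the robot, is down). Needs about 2.5 N at 15 mm from the middle; stays where it is left; hard stops at both ends.
- amp_knob: Loose black amplifier knob, 24 mm across, 17 mm high, standing on one of the power box's end decks. Origin under its centre.
- solder_reel: Loose reel of solder, 58 mm across, 44 mm high, standing on the bench. Origin under its centre.
- screwdriver: Loose screwdriver 190 mm long lying on the bench along its own x. Origin under its middle.
- multimeter: Loose orange and black multimeter, 190 x 90 mm, 55 mm high over its dial, lying face up. Origin under its centre.
- power_resistor: Loose green tubular resistor, 115 mm long, 29 mm thick, lying on the bench along its own x. Origin under its middle.
- transformer: Loose chassis transformer, 82 x 48 mm, 50 mm high. Origin under its centre.
- screw_jar: Loose clear jar with a steel cap, 52 mm across, 60 mm high. Origin under its centre.

How it is judged:
On the way, in this order (a step that is already met when the one before it is completed fails the run):
1. the tripped outlet's rocker is switched off, its button still up (value of joint rocker_t below -0.16 rad and value of joint reset_t below 0.004 m), for 0.1 s.
2. the reset button is pressed in while the rocker is off (value of joint reset_t above 0.0075 m and value of joint rocker_t below -0.16 rad), for 0.1 s.
3. the rocker is switched on again (value of joint reset_t above 0.0075 m and value of joint rocker_t above 0.16 rad), for 0.1 s.
At the end, for the whole second after the job is handed in: The tripped outlet's reset button is in (at least 7.5 of its 9 mm) and its rocker on (beyond 0.16 rad); the other two outlets have their buttons in and their rockers as they were (outlet_b on, outlet_c off); every loose thing is within 20 mm of where it began (all of step 3 and value of joint each of reset_b, reset_c above 0.0075 m and value of joint rocker_b above 0.16 rad and value of joint rocker_c below -0.16 rad and distance of each of amp_knob, solder_reel, screwdriver, multimeter, power_resistor, transformer, screw_jar from where it was at the start of the episode below 0.02 m); the robot touches nothing.
It fails at once if a button or rocker of another outlet is pressed (over 2 N) (contact force between any of the fingers, the arm and reset_b above 2 N or contact force between any of the fingers, the arm and rocker_b above 2 N or contact force between any of the fingers, the arm and reset_c above 2 N or contact force between any of the fingers, the arm and rocker_c above 2 N).
It fails at once if a loose thing is lifted, carried or shifted by more than 20 mm (distance of any of amp_knob, solder_reel, screwdriver, multimeter, power_resistor, transformer, screw_jar from where it was at the start of the episode above 0.02 m).
It also fails if it takes over 48 s, if anything falls off the work surface, if the arm or the gripper's body presses on something with over 40 N, if the wrist force passes 120 N, or if a joint passes its speed limit or range.

## Working session

There is one attempt and no reset: what is moved stays moved. The work goes in short steps, each a Python script; the robot and the scene stay as the last script left them, time stands still between calls to the robot, and variables do not carry over. Pictures are saved under pics/ and viewed, at most 10 in all, crops included, and the job is handed in when it is done.

```bash
mkdir -p pics; ls; python3 - <<'E'
from cell import *
import cv2
for c in ["top","scene"]:
    f=grab_frame(c); cv2.imwrite(f"pics/{c}0.png",f["img"][:,:,::-1])
    print(c,f["fx"],f["cx"],f["cy"],f["cam_to_world"])
    for n in ["well_t","pivot_t","outlet_t","well_b","box","amp_knob"]:
        print(n,[(round(d["score"],2),[round(float(x)) for x in d["centre"]]) for d in tip_of(c,n)][:5])
s=get_state();print(s["clock"],s["position"],s["eef_rot"],s["finger_gap"])
E
```

```text
pics
top 387.0248673991674 320.8790258457398 203.78134097163826 [[-0.00131835 -0.99459996  0.10377463  0.415289  ]
 [-0.99949494 -0.00198438 -0.0317163   0.03285538]
 [ 0.03175096 -0.10376403 -0.99409502  1.2946391 ]
 [ 0.          0.          0.          1.        ]]
well_t [(0.89, [326, 196]), (0.8, [355, 190]), (0.79, [303, 201])]
pivot_t [(0.72, [358, 211]), (0.71, [329, 214]), (0.7, [304, 222]), (0.64, [260, 203])]
outlet_t [(0.75, [302, 204]), (0.62, [354, 193]), (0.58, [330, 202])]
well_b [(0.89, [326, 196]), (0.8, [355, 190]), (0.79, [303, 201])]
box [(0.64, [302, 205])]
amp_knob [(0.49, [283, 225]), (0.3, [258, 203])]
scene 417.4595028418612 311.7422761639854 197.2582429689101 [[-0.82965628  0.47104413 -0.29964625  0.89015769]
 [ 0.55812704  0.68750066 -0.46458267  0.54978142]
 [-0.01283194 -0.55268461 -0.83329171  1.00467361]
 [ 0.          0.          0.          1.        ]]
well_t [(0.89, [317, 203]), (0.82, [298, 184]), (0.59, [276, 167])]
pivot_t [(0.84, [337, 186]), (0.76, [295, 156]), (0.75, [315, 173])]
outlet_t [(0.93, [302, 191]), (0.78, [278, 174])]
well_b [(0.89, [317, 203]), (0.82, [298, 184]), (0.59, [276, 167])]
box [(0.62, [314, 170])]
amp_knob [(0.43, [354, 201]), (0.2, [238, 153])]
0.7 [0.12581455 0.53543896 0.23131547] [3.61713489e-01 3.12068098e+00 5.97388225e-05] 0.999377947402335
```

```bash
python3 - <<'E'
import cv2,numpy as np
a=cv2.imread("pics/top0.png")[130:280,220:420];b=cv2.imread("pics/scene0.png")[100:250,210:410]
cv2.imwrite("pics/both.png",cv2.resize(np.vstack([a,b]),None,fx=2,fy=2,interpolation=cv2.INTER_CUBIC) if 0 else np.hstack([cv2.resize(x,(400,300),interpolation=cv2.INTER_CUBIC) for x in(a,b)]))
E
```

```text
(no output)
```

View pics/both.png

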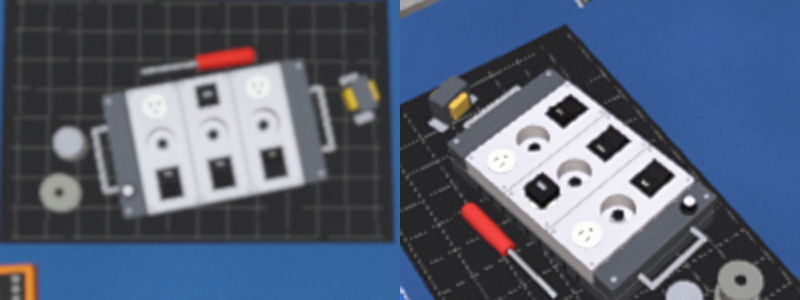

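View pics/top0.png

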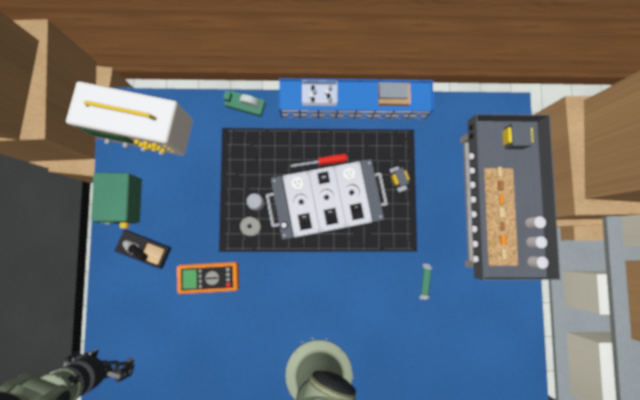

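The middle outlet carries the charger, so it is outlet_b. The tripped one is either the left (top-view well at 303,201) or the right (355,190), and I need a closer look to tell which. I'll locate the box and look from the wrist.

```bash
cat > h.py <<'E'
from cell import *
import cv2,numpy as np
from scipy.spatial.transform import Rotation as R
def ray(f,px,z,T=None):
    T=np.array(f["cam_to_world"]) if T is None else T
    d=T[:3,:3]@np.array([(px[0]-f["cx"])/f["fx"],(px[1]-f["cy"])/f["fy"],1])
    return (T[:3,3]+d*(z-T[2,3])/d[2])[:2]
def down(yaw):  # tool y = box y, tool z down
    y=np.array([-np.sin(yaw),np.cos(yaw),0]);z=np.array([0,0,-1.])
    return R.from_matrix(np.c_[np.cross(y,z),y,z]).as_rotvec()
def wrist(name):
    s=get_state();f=grab_frame("wrist");cv2.imwrite(f"pics/{name}.png",f["img"][:,:,::-1])
    W=np.eye(4);W[:3,:3]=R.from_rotvec(s["eef_rot"]).as_matrix();W[:3,3]=s["position"]
    return f,W@np.array(f["T_tool_cam"])
E
python3 - <<'E'
from h import *
P={}
for c in ["top","scene"]:
    f=grab_frame(c)
    for n,z in [("well_t",.072),("pivot_t",.077)]:
        P[c,n]=np.array([ray(f,d["centre"],z) for d in tip_of(c,n)]);print(c,n,P[c,n].round(3).tolist())
w=P["top","well_t"];w=w[np.argsort(w[:,1])]
d=w[-1]-w[0];yaw=np.arctan2(-d[0],d[1]);print(yaw,np.linalg.norm(d))
m=w.mean(0)
grab(20)
for z in (.38,.34,.3):
    p=m-0.06*np.array([np.cos(yaw),np.sin(yaw)])
    if ik([*p,z],down(yaw)) is not None: break
print(p,z); f=grab_frame("wrist");print(np.array(f["T_tool_cam"]).round(3).tolist())
movep([*p,z],down(yaw))
f,T=wrist("w1")
for n,z in [("well_t",.072),("pivot_t",.077)]:
    print(n,[(round(d["score"],2),np.round(d["centre"]).tolist(),ray(f,d["centre"],z,T).round(4).tolist()) for d in tip_of("wrist",n)])
print(get_state()["clock"])
E
```

```text
top well_t [[0.566, -0.026], [0.582, -0.104], [0.553, 0.067], [0.303, -0.323]]
top pivot_t [[0.526, -0.129], [0.497, 0.046], [0.507, -0.045]]
scene well_t [[0.583, -0.11], [0.547, 0.055], [0.559, -0.021]]
scene pivot_t [[0.506, -0.03], [0.517, -0.124], [0.49, 0.052]]
-0.5696483209937072 0.46348344052098656
[ 0.45066319 -0.06441902] 0.38
[[-0.001, -0.963, -0.271, 0.069], [1.0, -0.001, 0.001, 0.001], [-0.001, -0.271, 0.963, -0.143], [0.0, 0.0, 0.0, 1.0]]
well_t [(0.96, [340.0, 247.0], [0.5835, -0.1037]), (0.92, [421.0, 178.0], [0.553, 0.058]), (0.68, [396.0, 141.0], [0.484, 0.0518]), (0.64, [377.0, 214.0], [0.5672, -0.0259])]
pivot_t [(0.84, [351.0, 186.0], [0.5051, -0.0372]), (0.75, [396.0, 143.0], [0.4856, 0.0501]), (0.73, [308.0, 220.0], [0.5164, -0.1209])]
4.4417
```

View pics/w1.png

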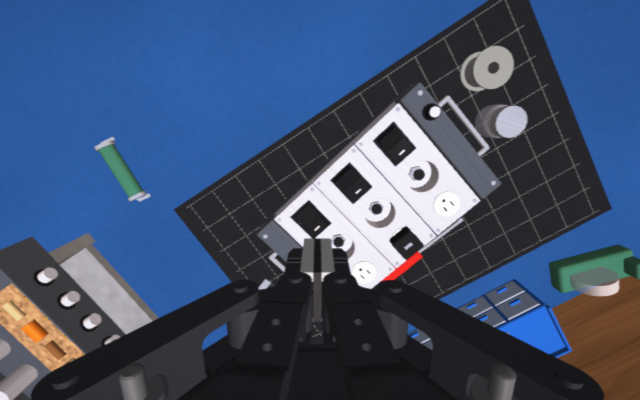

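The picture shows all three wells: (421,178), (377,214) and (340,247), the last partly hidden by the fingers. A spurious fourth detection spoiled the yaw; the wells themselves give about 0.186 rad. I'll realign and look again from nearer.

```bash
python3 - <<'E'
from h import *
yaw=.186;u=np.array([np.cos(yaw),np.sin(yaw)])
movep([*(np.array([.568,-.024])+.06*u),.27],down(yaw))
f,T=wrist("w2")
for n,z in [("well_t",.072),("pivot_t",.077),("reset_t",.055)]:
    fn=spot_in if n=="reset_t" else tip_of
    print(n,[(round(d["score"],2),np.round(d["centre"]).tolist(),ray(f,d["centre"],z,T).round(4).tolist()) for d in fn("wrist",n)])
print(get_state()["clock"])
E
```

```text
well_t [(0.92, [316.0, 125.0], [0.5689, -0.0237]), (0.86, [395.0, 125.0], [0.5531, 0.0605])]
pivot_t [(0.91, [314.0, 59.0], [0.5058, -0.0373]), (0.79, [401.0, 54.0], [0.4844, 0.0474]), (0.59, [233.0, 60.0], [0.5216, -0.1183])]
reset_t [(0.7, [389.0, 121.0], [0.5496, 0.0566]), (0.63, [244.0, 123.0], [0.5821, -0.1045]), (0.49, [317.0, 122.0], [0.5658, -0.0227])]
5.5083
```

View pics/w2.png

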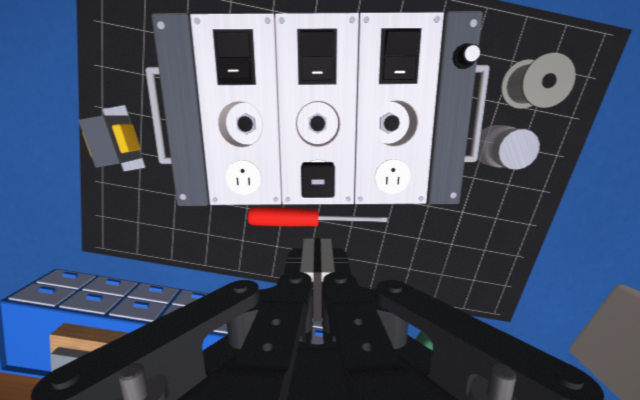

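```bash
python3 - <<'E'
import cv2
a=cv2.imread("pics/w2.png")[20:160,195:445]
cv2.imwrite("pics/w2z.png",cv2.resize(a,(800,448),interpolation=cv2.INTER_CUBIC))
E
```

```text
(no output)
```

View pics/w2z.png

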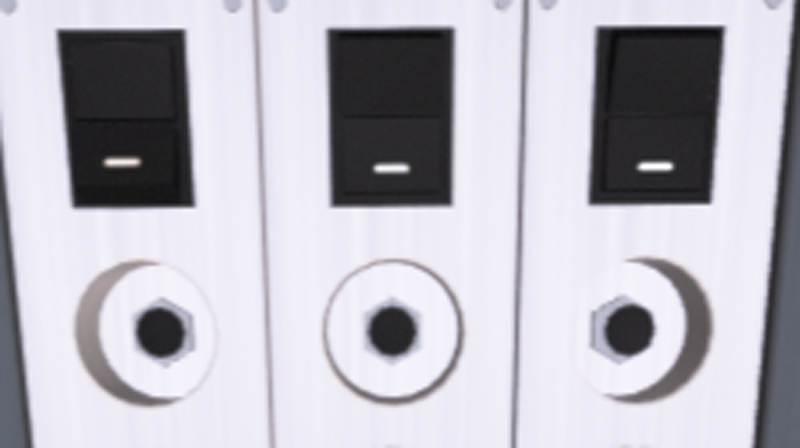

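In the zoom, the right (+y) outlet's cap sits off-centre on its nut, towards the outside, so it is higher. Its rocker looks like the middle one (on), while the left rocker differs (off). So the tripped outlet is on the +y side. I'll refine from near.

```bash
python3 - <<'E'
from h import *
yaw=.19;u=np.array([np.cos(yaw),np.sin(yaw)])
movep([*(np.array([.5534,.0588])+.04*u),.18],down(yaw))
f,T=wrist("w3")
for n,z in [("well_t",.072),("pivot_t",.077)]:
    print(n,[(round(d["score"],2),np.round(d["centre"]).tolist(),ray(f,d["centre"],z,T).round(4).tolist()) for d in tip_of("wrist",n)])
for n,z in [("reset_t",.058)]:
    print(n,[(round(d["score"],2),np.round(d["centre"]).tolist(),ray(f,d["centre"],z,T).round(4).tolist()) for d in spot_in("wrist",n)])
# predicted pixels
print(get_state()["clock"],get_state()["contact_force"])
E
```

```text
well_t [(0.65, [317.0, 147.0], [0.5508, 0.0586]), (0.62, [215.0, 149.0], [0.5681, -0.023]), (0.58, [115.0, 149.0], [0.5831, -0.1034])]
pivot_t [(0.97, [317.0, 54.0], [0.4835, 0.0458]), (0.81, [205.0, 63.0], [0.5049, -0.0349]), (0.65, [88.0, 60.0], [0.5194, -0.1208])]
reset_t [(0.91, [314.0, 147.0], [0.5527, 0.057]), (0.69, [130.0, 146.0], [0.5813, -0.0996]), (0.51, [221.0, 144.0], [0.5655, -0.0227])]
6.275 [ 0.20910616  0.10312714 -0.15729849]
```

View pics/w3.png

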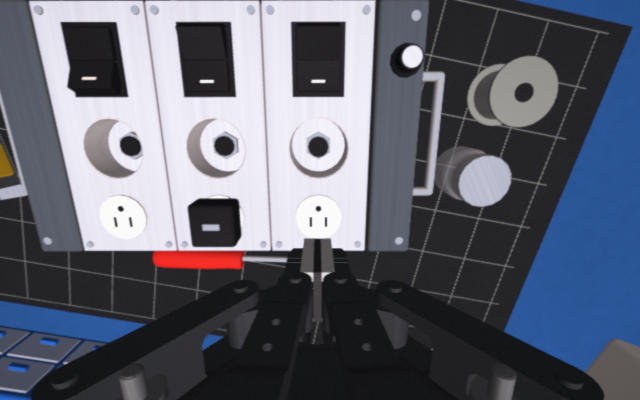

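The picture confirms it: the target well mouth is at (318,147) and its rocker centre at (318,60), which is about 64 mm apart and matches the other outlets. Now I'll press the near half to switch off.

```bash
cat >> h.py <<'E'
yaw=.19;u=np.array([np.cos(yaw),np.sin(yaw)])
piv=np.array([.488,.0465]);well=np.array([.5515,.059])
def press(p,ztop,zbot,F):
    move_l([*p,.115],.15,rot=down(yaw)); move_l([*p,ztop],.1)
    hit=move_l([*p,zbot],.03,until_force=F); sleep(.2)
    s=get_state();print("hit",hit,"z",s["position"].round(4) if hasattr(s["position"],"round") else s["position"],"F",np.round(s["contact_force"],1),s["clock"])
    move_l([*p,.115],.1)
E
python3 - <<'E'
from h import *
press(piv-.016*u,.095,.0745,12)
move_l([*(well+.04*u),.18],.2)
f,T=wrist("w4")
a=f["img"][10:190,220:420,::-1];cv2.imwrite("pics/w4z.png",cv2.resize(a,(600,540),interpolation=cv2.INTER_CUBIC))
E
```

```text
hit True z [0.4717 0.0433 0.077 ] F [-1.8  0.9  8.1] 8.5
```

View pics/w4z.png

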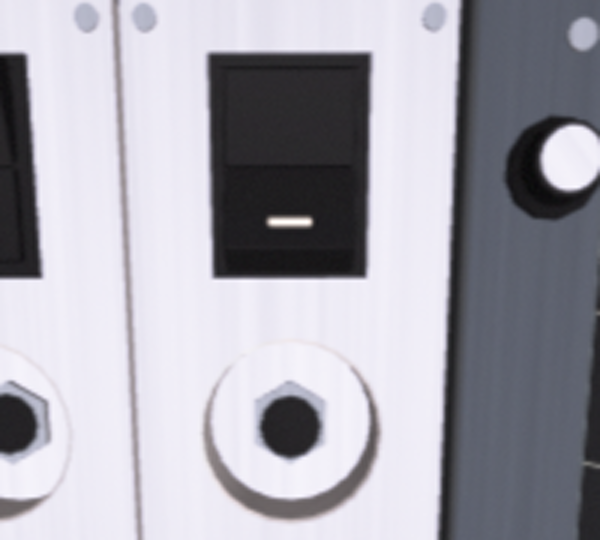

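The rocker is off: the tip bottomed at z = 77 mm as expected, and the far half, with the white line, is now raised. Next is the button, which should bottom at z = 49 mm.

```bash
python3 - <<'E'
from h import *
press(well,.066,.0465,12)
move_l([*(well+.04*u),.18],.2)
f,T=wrist("w5")
a=f["img"][10:190,220:420,::-1];cv2.imwrite("pics/w5z.png",cv2.resize(a,(600,540),interpolation=cv2.INTER_CUBIC))
E
```

```text
hit True z [0.5522 0.059  0.049 ] F [-1.6  0.2  6.4] 12.0
```

View pics/w5z.png

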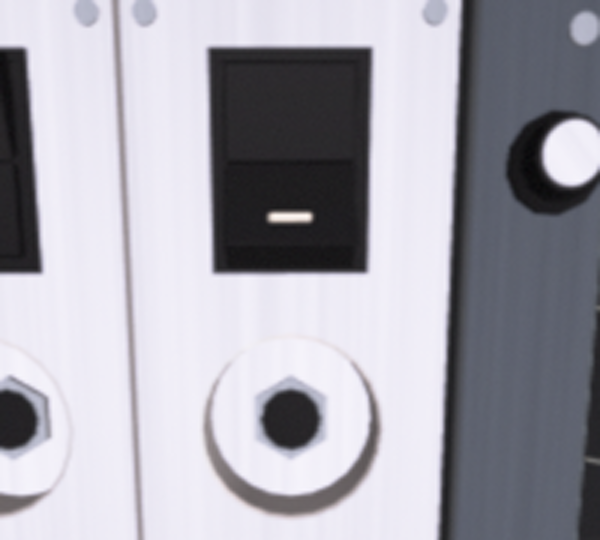

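The button bottomed at z = 49 mm, which is fully in, and the cap now looks smaller on its nut. The rocker is still off. Now I'll switch back on.

```bash
python3 - <<'E'
from h import *
press(piv+.016*u,.095,.0745,12)
move_l([*(well+.04*u),.18],.2)
f,T=wrist("w6")
a=f["img"][10:190,220:420,::-1];cv2.imwrite("pics/w6z.png",cv2.resize(a,(600,540),interpolation=cv2.INTER_CUBIC))
E
```

```text
hit True z [0.5048 0.0495 0.077 ] F [-1.9  0.1  8.2] 15.45
```

View pics/w6z.png

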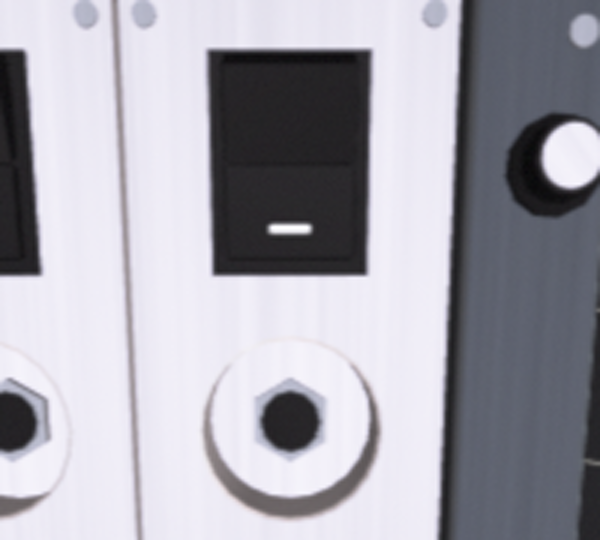

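The rocker is on again, with the white-line half level. The button is in, the knob has not moved, and the arm is clear.

```bash
python3 -c "
from cell import *
print(sign_off())"
```

```text
the job is handed in; nothing more can be done
None
```

The tripped outlet (left-hand one seen from the robot, +y side) was switched off, its button pressed fully in and its rocker switched back on; the arm drew clear, nothing else was pressed or moved on purpose, and the job is handed in (no verdict was returned).

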